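# Fit the centring collar on the bent guide tube

### The job

Pick up the blue centring collar, thread it onto the orange free nose of the bent guide tube and slide it round the bend, turning it with the curve, until it meets the sprung brass shoulder by the clamp; bed it there with a push of about 10 newtons, then let go and leave it hanging against the shoulder. Tube and shoulder are set by hand, not quite where the stand says, so work gently by feel, never with 20 newtons or more, and leave everything else in its place.

Things in the scene. Friction and masses are not known exactly. Their poses are not given: they have to be found in the camera images.
- collar: blue centring collar to fit, 0.25 kg, standing on its foot. Origin: centre of the foot's underside; x along the bore, z up. Brass foot 24 (x) by 34 (y) by 10 high; ring of outer diameter 32, 28 long along x; on top a square grip post 16 by 16, from 50 to 90 above the underside (grip it across any two sides, 72 to 80 up). Same front and back: either end may go first. Heavy foot: hangs upright on the tube.
- collar_bore (a point): centre of the blue collar's bore, 36 above the underside of its foot; axes as the collar's (x along the bore). The bore is 15.4 across (tube 12), both mouths flared to about 20
- stand: fixed stand: grey plate 200 by 200 by 12, dark clamp block 40 by 50, top 164 above the table. Origin: on the table under the clamp. A stiff level steel tube, diameter 12, axis 150 above the table, runs in the stand's x, y from the clamp straight to x=-60, y=0, then bends 90 degrees at radius 110 about x=-60, y=-110 to x=-170, y=-110, then straight to its free nose at x=-170, y=-155 (all nominal).
- nose (a point): NOMINAL tip of the tube's orange nose; last 16 mm taper to 4 across; axes as the stand's; a collar goes on towards +y. The tube is set by hand, turned about the vertical through the stand's origin by up to 0.045 rad either way, unmeasured: the real nose is up to 10 mm from here (7 sideways, within the flare's catch), the bend up to 6. Find and follow the tube by feel or sight.
- start (a point): nominal place of the bore centre when the collar is threaded on the straight free end, 25 in from the nose tip; axes as the stand's
- bend (a point): nominal place of the tube's axis half way round the bend; axes as the stand's
- home (a point): NOMINAL place of the bore centre when the collar touches the shoulder, 40 from the stand's origin towards -x; axes as the stand's; reached moving towards +x. The shoulder (buffer_c0), a brass disc of diameter 28 and 14 ahead of this point, is clamped by hand up to 5 mm nearer or farther along x, unmeasured: feel for it. It is sprung: damped, 8 N per mm, and gives up to 6 mm.
- spare: bystander: red collar with steel foot, same shape, bore too small for the tube; origin under its foot
- viewer: bystander: black inspection viewer with green screen lying flat, 190 by 284 by 52 high; origin under its centre
- bottle: bystander: pale water bottle, diameter 66, 200 high; origin under its centre
- mug: bystander: blue mug, diameter 80, 90 high; origin under its centre
- screwdriver: bystander: screwdriver lying along its x; origin under its middle
- torch: bystander: yellow torch lying along its x, 170 by 40 by 34 high; origin under its middle
- headlamp: bystander: yellow lamp block 50 by 70 by 42 high; origin under its centre
Things that resemble listed ones, but are neither listed nor needed, are in the scene too. Of the things like the collar, leave any that is black or white; of the rest the smaller one is meant.

How it is judged:
By the outcome, as a careful person would: the job done as asked, in the order asked, and still so for the second after the job is handed in, with the robot touching nothing.
It also fails if it takes over 70 s, if anything falls off the work surface, if the arm or the gripper's body presses on something with over 40 N, if the wrist force passes 120 N, or if a joint passes its speed limit or range.

### The arm

A 6-joint arm with a two-finger parallel gripper is mounted at the origin on the work surface. World frame = base frame: x ahead of the robot, y to its left, z up, the work surface at z = 0. Lengths are in mm, angles in rad, forces in N, time in s.
With the tool pointing down it reaches from about 375 to 975 mm from the base axis. Payload 3.8 kg.
Tool frame: the origin (TCP) lies at the very end of the fingers, on their centre line; the grasp point (between the pads) lies env.grasp_offset behind it (env.grasp_offset is the distance from the TCP to the grasp point, in mm); z points along the fingers, y is the line along which they close (so a half turn about z gives the same grasp; the last joint's range is limited). The gripper opens to 85 mm and grips with 20 to 120 N. Pads are 22 mm wide; open, the fingers measure 114 mm over their backs; the gripper's body (76 mm by 85 mm) begins 54 mm behind the grasp point. The pads swing forward as they close: fully open they stand 13 mm farther back than shut.
Start: joints at [1.154, 0.264, 1.604, -0, 1.274, -0.037], TCP at [250.243, 626.894, 207.88] pointing down, gripper open.
Joint ranges: [-2.63, 2.63], [-0.94, 2.18], [0.31, 2.57], [-1.31, 4.45], [0, 2.66], [-2.55, 2.55]. Speed limits (rad/s): [2.57, 2.57, 3.14, 3.14, 3.14, 3.14].

### API

Orientations are given as a 3x3 rotation matrix whose columns are the frame's x, y, z axes.
In Python, from workcell import env gives the robot as it stands. The module is installed in compiled form; this text tells all that it offers.
- The arm moves only by the tool send_rows, never from a script. Its argument "motion" is a list of rows, each a list of 4 numbers: the shift along the world's x, y, z each as a share of 0.05 m, from -1 to 1, then the turn about the world's z as a share of 5 degrees, from -1 to 1. A call has 1 to 8 rows; each row shifts and turns the commanded pose from where the row before left it; what a row does not reach is not made up. A row lasts 1/8 s, in which the tool goes at most 62.5 mm and 10.7 degrees, less where a joint would pass 70% of its speed; a pose out of reach is approached as far as the arm can. A call with a number of a shift or a turn outside -1 to 1 is refused whole. A call with a gripper value outside its range is refused whole. "jaw" is the opening, from 0 (shut) to 1 (fully open), set as the call begins (left out, the last holds). The fingers move at their own pace and stop on an object; the grip force is fixed at half the most. Time passes only in rows, so rows that do not move let the fingers close. It gives the time, the measured TCP pose, the force, the opening and the grip force at its end, in the units of the state.
- env.get_obs(): the state, without advancing time (a new reading comes with each control period).
- env.get_image(name): name is "side" or "top" or "wrist"; returns a dict with "color" (384x512x3 uint8, red, green, blue), "intrinsics" (3x3 intrinsics, pixels), "view" (4x4, takes a point from world to camera coordinates). Camera axes: x right, y down, z forward; pixel columns grow to the right and rows downward; lengths in mm; the calibration is good to about 2 mm. A picture is of the moment at which its call begins. There is no depth.
- env.hand_in(): hands the job in; it is judged then, once.
Trained networks look in the newest picture that a camera, given by its name, has taken for a name from the list of things; names that differ only in an ending like _2 or _b are one class to them, and where a whole thing is asked for, a point or a joint stands for the part that bears it (a point fixed in the world has none). Each returns a list of dicts, best first, with "score" (0 to 1); they miss things now and then, are a little off and sometimes report something else, mostly with a low value. They report only what shows in the picture. A call takes as long as a camera call. They do not tell look-alikes from the thing itself.
- env.look_for(camera, target): "location" ([x, y, z] in mm, in world coordinates, good to about 4 mm: the middle of the surface that is visible of it).
- env.place_of(camera, target): "location" ([x, y, z] in mm, in world coordinates, good to about 4 mm: a listed point, or the origin of a listed thing).
The state is a dict: "clock": time; "qpos": joint angles; "joint_velocities": joint speeds; "tau": joint torques, N m; "tool_pos": TCP position; "orientation": TCP orientation; "contact_force": force on the tool from outside, world axes, zero at the start; "wrist_torque": the same for the moment, N m; "width": finger opening in mm; "grasp_force": force on a finger pad.
Only numpy, scipy, OpenCV 4.12 (cv2) and the standard library are available. Lean on these libraries where they do the work, as an engineer would, in place of code of your own. Each camera call takes 0.05 s, during which the arm holds its last target. There are 200 camera calls.

## Working session

There is one attempt and no reset: what is moved stays moved. The work goes in short steps, Python scripts to look and compute and a tool call to move; the robot and the scene stay as the last step left them, time stands still between calls to the robot, and variables do not carry over. Pictures are saved under pics/ and viewed, at most 10 in all, crops included, and the job is handed in when it is done.

Besides the shell and the picture viewer there is one more tool, called after ">>>" as name([rows], argument=value, ...), one row to a line, values as JSON. send_rows: Moves the arm, as the interface text tells. Shift numbers are shares of 0.05 m and turn numbers shares of 5 degrees, none past 1 either way. Its arguments: {"type":"object","properties":{"motion":{"type":"array","items":{"type":"array","items":{"type":"number","minimum":-1,"maximum":1}}},"jaw":{"type":"number"}},"required":["motion"]}

```bash
mkdir -p pics; cat > h.py <<'E'
import numpy as np, cv2
from workcell import env
def snap(n,f):
    im=env.get_image(n); cv2.imwrite('pics/'+f,im['color'][:,:,::-1]); return im
def px(im,p):
    c=im['view']@np.r_[p,1]; q=im['intrinsics']@c[:3]; return (q[:2]/q[2]).round(0)
def ray(im,uv):
    R=im['view'][:3,:3];t=im['view'][:3,3]
    return -R.T@t, R.T@np.linalg.solve(im['intrinsics'],np.r_[uv,1])
def onz(im,uv,z):
    o,d=ray(im,uv); return (o+d*(z-o[2])/d[2]).round(1)
E
python3 - <<'E'
from h import *
A=[]
for n in ['side','top']:
    im=snap(n,n+'0.png'); A.append(cv2.resize(im['color'],(512,384)))
    o,_=ray(im,[0,0]); print(n,o.round(0))
    for t in ['collar','collar_bore','spare','stand','nose','bend','home','viewer','bottle','mug','torch','headlamp','screwdriver']:
        for r in env.place_of(n,t)[:4]: print(t,np.round(r['location'],0),round(r['score'],2),px(im,r['location']))
o=env.get_obs(); print(o['clock'],o['tool_pos'],o['orientation'].round(2).tolist() if hasattr(o['orientation'],'round') else o['orientation'],env.grasp_offset,o['contact_force'])
E
```

```text
side [  465. -1240.  1044.]
collar [ 610. -118.    2.] 0.69 [274. 240.]
collar [ 600. -230.   -2.] 0.68 [275. 266.]
collar [ 522. -220.   -4.] 0.62 [249. 266.]
collar_bore [ 526. -217.   52.] 0.74 [250. 252.]
collar_bore [ 604. -226.   35.] 0.64 [276. 256.]
collar_bore [ 605. -118.   49.] 0.6 [272. 230.]
spare [ 421. -240.   -3.] 0.78 [217. 273.]
spare [ 680. -404.   -3.] 0.29 [311. 309.]
stand [636. 225.   4.] 0.69 [269. 179.]
nose [453.  74. 149.] 0.77 [221. 173.]
nose [ 682. -405.   -1.] 0.6 [312. 309.]
bend [495. 202. 150.] 0.63 [231. 153.]
home [594. 232. 152.] 0.74 [258. 146.]
viewer [571. 513.  -2.] 0.63 [247. 144.]
bottle [ 682. -405.   -3.] 0.63 [312. 309.]
mug [369. 466.   2.] 0.67 [200. 152.]
torch [ 773. -176.   -0.] 0.83 [327. 249.]
headlamp [367. 301.   2.] 0.62 [200. 173.]
screwdriver [ 472. -429.   -0.] 0.93 [237. 322.]
screwdriver [589. 230. 151.] 0.54 [256. 147.]
top [ 497.   62. 1338.]
collar [ 607. -118.   -3.] 0.68 [313. 181.]
collar [ 595. -229.    1.] 0.66 [346. 184.]
collar [ 522. -219.    3.] 0.6 [344. 206.]
collar [ 709. -292.    4.] 0.54 [364. 150.]
collar_
[... 268 characters left out ...]
]
spare [456. 107. 148.] 0.43 [246. 229.]
spare [368. 476.  -1.] 0.27 [137. 256.]
stand [631. 227.  -2.] 0.92 [211. 176.]
nose [458.  78. 152.] 0.93 [255. 228.]
bend [494. 203. 151.] 0.87 [213. 217.]
home [596. 226. 146.] 0.85 [205. 183.]
viewer [573. 515.  -0.] 0.85 [125. 195.]
viewer [ 429. -238.   -3.] 0.71 [350. 234.]
bottle [ 684. -408.   -2.] 0.91 [398. 157.]
mug [367. 474.  -0.] 0.79 [138. 256.]
torch [ 778. -174.    3.] 0.93 [329. 131.]
headlamp [366. 297.  -5.] 0.94 [191. 256.]
screwdriver [ 469. -428.    1.] 0.71 [407. 221.]
1.4 [250.27457997 626.89484517 207.86268074] [[-0.93, 0.37, 0.0], [0.37, 0.93, 0.0], [0.0, 0.0, -1.0]] 18.700000000000003 [ 0.73234329 -0.221708   -0.69962741]
```

View pics/top0.png

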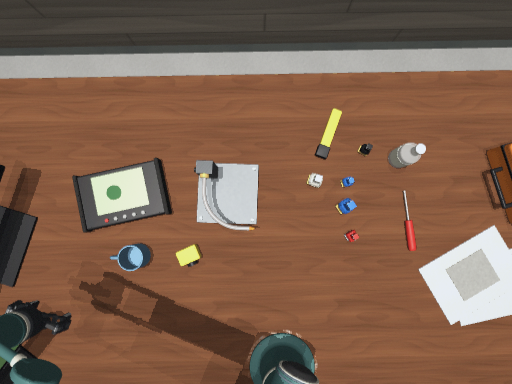

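View pics/side0.png

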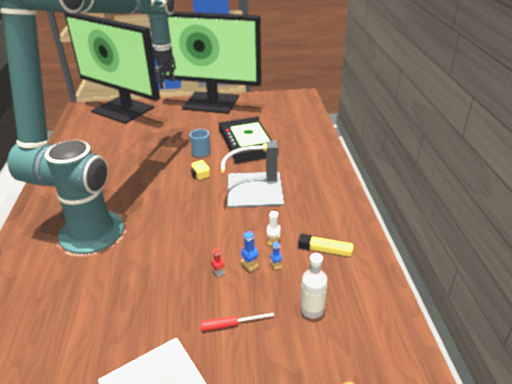

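```bash
python3 - <<'E'
from h import *
a=cv2.imread('pics/top0.png');b=cv2.imread('pics/side0.png')
c=cv2.resize(a[130:250,295:375],(400,600),interpolation=cv2.INTER_CUBIC)
d=cv2.resize(b[205:285,205:300],(400,337),interpolation=cv2.INTER_CUBIC)
d=cv2.copyMakeBorder(d,0,263,0,0,cv2.BORDER_CONSTANT)
cv2.imwrite('pics/crop0.png',np.hstack([c,d]))
E
```

```text
(no output)
```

View pics/crop0.png

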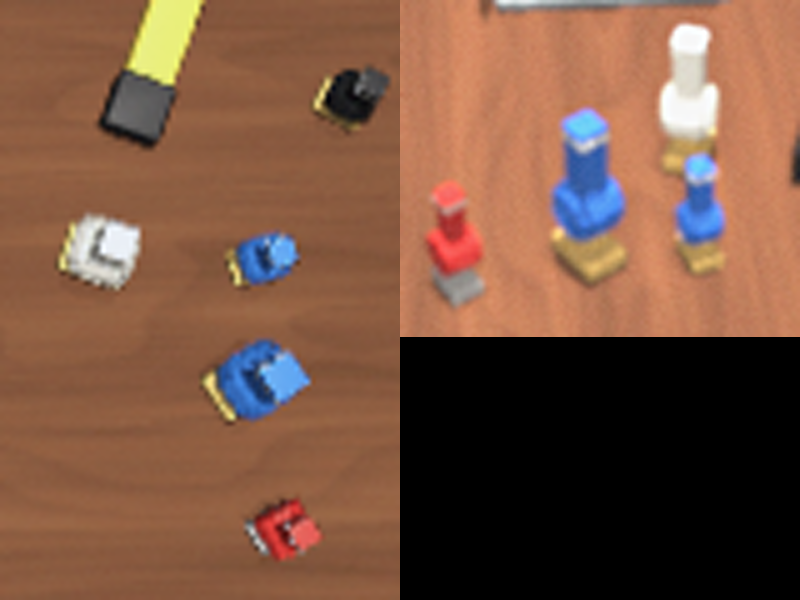

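>>> send_rows([
  [0,0,1,0],
  [0,0,1,0],
  [0.5,-1,0,0],
  [0.5,-1,0,0],
  [0.5,-1,0,0],
  [0.5,-1,0,0],
  [0.5,-1,0,0],
  [0.5,-1,0,0],
])

```text
clock: 2.4
tool_pos: [400.8, 325.3, 308.2]
orientation: [[-0.929, 0.37, 0.001], [0.37, 0.929, 0.0], [-0.001, 0.001, -1.0]]
contact_force: [-0.1, -0.3, 0.4]
width: 85.3
grasp_force: 0.0
```

>>> send_rows([
  [0.5,-1,0,0],
  [0.5,-1,0,0],
  [0.5,-1,0,0],
  [0.5,-1,0,0],
  [0.5,-1,0,0],
  [0.5,-1,0,0],
  [0.5,-1,0,0],
  [0,-1,0,0],
])

```text
clock: 3.4
tool_pos: [576.4, -75.0, 307.5]
orientation: [[-0.929, 0.371, 0.0], [0.371, 0.929, 0.0], [-0.0, 0.0, -1.0]]
contact_force: [-0.0, 0.6, -1.3]
width: 85.3
grasp_force: 0.0
```

Look-alikes in the top image: white (315,181), black (365,149), large blue (346,206), small blue (348,182), red spare (351,236). The crop confirms the small blue one at (348,182), near (598,-229), is the collar. Next, a wrist view.

>>> send_rows([
  [0.2,-1,0,0],
  [0,-1,0,0],
  [0,0,0,0],
  [0,0,0,0],
])

```text
clock: 3.9
tool_pos: [585.1, -173.0, 307.8]
orientation: [[-0.928, 0.372, -0.0], [0.372, 0.928, 0.001], [0.0, 0.001, -1.0]]
contact_force: [0.6, 0.1, -0.2]
width: 85.3
grasp_force: 0.0
```

```bash
python3 - <<'E'
from h import *
im=snap('wrist','w1.png'); print(ray(im,[0,0])[0].round(0), im['view'][:3,:3].round(2).tolist())
for t in ['collar','collar_bore']:
    for r in env.place_of('wrist',t)[:4]: print(t,np.round(r['location'],0),round(r['score'],2),px(im,r['location']))
np.savez('w1',K=im['intrinsics'],V=im['view'])
E
```

```text
[ 525. -149.  475.] [[0.37, 0.93, 0.0], [0.9, -0.36, 0.26], [0.24, -0.09, -0.97]]
collar [ 710. -287.   -4.] 0.86 [225. 247.]
collar [ 516. -213.    2.] 0.72 [218. 123.]
collar [ 608. -225.   -1.] 0.68 [235. 180.]
collar [ 606. -120.    1.] 0.61 [295. 155.]
collar_bore [ 524. -217.   54.] 0.96 [212. 131.]
collar_bore [ 598. -118.   45.] 0.87 [298. 153.]
collar_bore [ 600. -231.   37.] 0.86 [227. 182.]
collar_bore [ 706. -288.   39.] 0.62 [220. 256.]
```

View pics/w1.png

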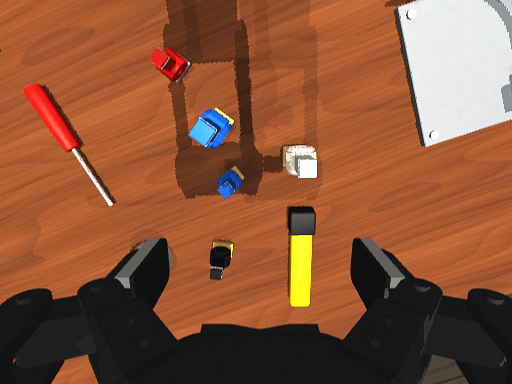

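>>> send_rows([
  [0.14,-1,-0.5,0],
  [0,-0.1,-1,0],
  [0,0,-1,0],
  [0,0,0,0],
  [0,0,0,0],
])

```text
clock: 4.68
tool_pos: [593.5, -227.7, 184.9]
orientation: [[-0.929, 0.37, 0.002], [0.37, 0.929, -0.001], [-0.002, 0.0, -1.0]]
contact_force: [0.4, 0.8, -0.3]
width: 85.4
grasp_force: 0.0
```

```bash
cat >> h.py <<'E'
def tops(im,z=90,near=None):
    hsv=cv2.cvtColor(im['color'],cv2.COLOR_RGB2HSV)
    m=((hsv[...,0]>98)&(hsv[...,0]<125)&(hsv[...,1]>110)&(hsv[...,2]>190)).astype('uint8')
    n,l,s,c=cv2.connectedComponentsWithStats(m)
    for i in range(1,n):
        if s[i,4]<30: continue
        cs,_=cv2.findContours((l==i).astype('uint8'),0,1)
        w=np.array([onz(im,p,z)[:2] for p in cs[0][:,0]],'float32')
        r=cv2.minAreaRect(w); print(c[i].round(0),s[i,4],'xy',onz(im,c[i],z),'rect',np.round(r[0],1),np.round(r[1],1),round(r[2],1))
E
python3 - <<'E'
from h import *
im=snap('wrist','w2.png')
for t in ['collar','collar_bore']:
    for r in env.place_of('wrist',t)[:4]: print(t,np.round(r['location'],0),round(r['score'],2),px(im,r['location']))
tops(im)
a=cv2.imread('pics/top0.png')
E
```

```text
collar [ 606. -123.    2.] 0.92 [349. 145.]
collar [ 605. -226.   -2.] 0.88 [264. 177.]
collar [ 709. -285.   -3.] 0.72 [251. 266.]
collar [ 518. -214.   -1.] 0.71 [246. 102.]
collar_bore [ 524. -217.   53.] 0.7 [243. 108.]
collar_bore [ 603. -116.   49.] 0.61 [368. 145.]
collar_bore [ 603. -230.   37.] 0.56 [261. 184.]
collar_bore [ 707. -289.   37.] 0.55 [247. 283.]
[235. 102.] 1135 xy [ 518.5 -219.3   90. ] rect [ 520.3 -216.2] [34.7 40.5] 40.1
[263. 194.] 262 xy [ 601.1 -227.1   90. ] rect [ 601.2 -227.1] [14.6 14.8] 15.9
```

View pics/w2.png

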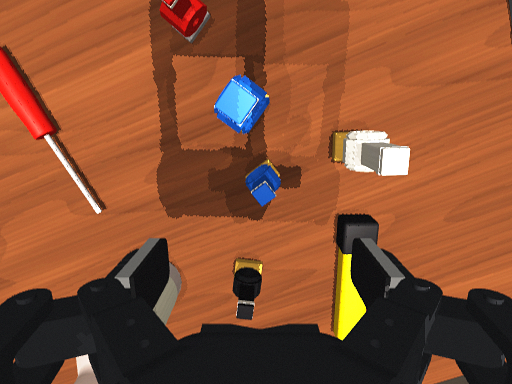

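```bash
python3 - <<'E'
from h import *
b=cv2.imread('pics/side0.png');w=cv2.imread('pics/w2.png');w1=cv2.imread('pics/w1.png')
f=lambda a,r,c,s:cv2.resize(a[r:r+s,c:c+s],(266,266),interpolation=cv2.INTER_CUBIC)
cv2.imwrite('pics/crop1.png',cv2.resize(np.hstack([f(b,235,255,40),f(w,155,235,60),f(w1,158,205,50)]),(798,266)))
d=np.load('w1.npz'); im={'color':w1[:,:,::-1].copy(),'intrinsics':d['K'],'view':d['V']}
tops(im)
im2=env.get_image('wrist')
# two-view height of post top
import itertools
for u1 in [(228,188)]:
    o1,d1=ray(im,u1);o2,d2=ray(im2,(263,194))
    s=np.linalg.lstsq(np.c_[d1,-d2],o2-o1,rcond=None)[0]; print('tri',(o1+d1*s[0]).round(1),(o2+d2*s[1]).round(1))
E
```

```text
[209. 129.] 835 xy [ 520.8 -213.7   90. ] rect [ 521.7 -212.8] [38.7 44. ] 32.0
[225. 191.] 116 xy [ 601.  -227.4   90. ] rect [ 600.9 -227.3] [14.8 14. ] 14.4
tri [ 603.5 -227.    66.4] [ 608.  -230.2   67.9]
```

View pics/crop1.png

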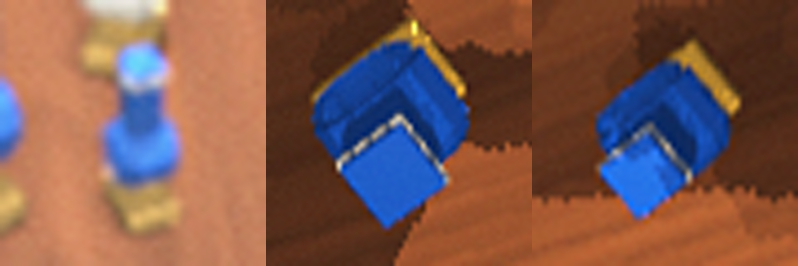

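```bash
cat > fit.py <<'E'
from h import *
from scipy.optimize import minimize
def model(x,y,yaw,z0=0):
    g=np.linspace(-1,1,15)
    def box(a,b,l,h): 
        P=np.array(np.meshgrid(g*a,g*b,np.linspace(l,h,15))).reshape(3,-1).T; return P
    foot=box(12,17,0,10); post=box(8,8,50,90)
    t,xx,r=np.meshgrid(np.linspace(0,6.283,40),g*14,[8,12,16]); ring=np.c_[xx.ravel(),(r*np.cos(t)).ravel(),(36+r*np.sin(t)).ravel()]
    neck=box(8,8,10,50)
    R=np.array([[np.cos(yaw),-np.sin(yaw),0],[np.sin(yaw),np.cos(yaw),0],[0,0,1]])
    return [(P@R.T+[x,y,z0]) for P in (foot,np.vstack([ring,post]))]
def sil(im,P,sc=4):
    K=im['intrinsics'];V=im['view'];c=P@V[:3,:3].T+V[:3,3];q=c@K.T;uv=q[:,:2]/q[:,2:]
    return uv
def masks(im,uvc,rad=40):
    hsv=cv2.cvtColor(im['color'],cv2.COLOR_RGB2HSV)
    b=((hsv[...,0]>98)&(hsv[...,0]<125)&(hsv[...,1]>110)).astype('uint8')
    y=((hsv[...,0]>18)&(hsv[...,0]<32)&(hsv[...,1]>120)&(hsv[...,2]>60)).astype('uint8')
    k=np.zeros_like(b); cv2.circle(k,tuple(int(v) for v in uvc),rad,1,-1)
    n,l=cv2.connectedComponents(b*k); 
    return b*k,y*k
def render(im,x,y,yaw):
    F,B=model(x,y,yaw); out=[]
    for P in (F,B):
        m=np.zeros(im['color'].shape[:2],'uint8')
        for p in sil(im,P).round().astype(int): 
            if 0<=p[1]<384 and 0<=p[0]<512: m[p[1],p[0]]=1
        out.append(cv2.morphologyEx(m,cv2.MORPH_CLOSE,np.ones((3,3))))
    f,b=out; return b,f&(1-b)
E
python3 - <<'E'
from fit import *
d=np.load('w1.npz')
V=[({'color':cv2.imread('pics/w1.png')[:,:,::-1].copy(),'intrinsics':d['K'],'view':d['V']},26),(env.get_image('wrist'),34)]
for im,rad in V:
    b,y=masks(im,px(im,[602,-228,45]),rad)
    print(b.sum(),y.sum())
    for yaw in (15,105):
        best=max(((lambda r:((r[0]&b).sum()/((r[0]|b).sum()),(r[1]&y).sum()/max(1,(r[1]|y).sum())))(render(im,X,Y,np.radians(yaw+dy))),X,Y,dy) for X in range(599,606) for Y in range(-230,-223) for dy in (0,))
        print(yaw,best)
E
```

```text
450 45
15 ((np.float64(0.8250460405156538), np.float64(0.5)), 600, -227, 0)
105 ((np.float64(0.7950530035335689), np.float64(0.13861386138613863)), 601, -227, 0)
888 61
15 ((np.float64(0.847036328871893), np.float64(0.48598130841121495)), 602, -227, 0)
105 ((np.float64(0.8538011695906432), np.float64(0.0)), 601, -227, 0)
```

>>> send_rows([
  [0.13,0.02,0,-1],
  [0,0,0,-1],
  [0,0,0,-1],
  [0,0,0,-1],
  [0,0,0,-1],
  [0,0,0,-1],
  [0,0,0,-1],
  [0,0,0,-1],
], jaw=0.5)

```text
clock: 5.92
tool_pos: [599.3, -227.4, 184.2]
orientation: [[-0.471, 0.882, 0.002], [0.882, 0.471, -0.001], [-0.002, 0.001, -1.0]]
contact_force: [-1.0, 0.0, -0.5]
width: 42.4
grasp_force: 0.0
```

>>> send_rows([
  [0,0,0,-1],
  [0,0,0,-1],
  [0,0,-0.5,-0.55],
  [0,0,-0.5,0],
  [0,0,-0.2,0],
  [0,0,0,0],
])

```text
clock: 6.68
tool_pos: [598.5, -227.1, 122.7]
orientation: [[-0.267, 0.964, -0.001], [0.964, 0.267, 0.0], [0.0, -0.001, -1.0]]
contact_force: [0.2, 0.1, -0.1]
width: 42.5
grasp_force: 0.0
```

```bash
python3 - <<'E'
from h import *
im=snap('wrist','w3.png'); tops(im)
o=env.get_obs(); print(o['tool_pos'].round(1),o['orientation'].round(3).tolist(),o['width'],px(im,[600.5,-227,90]))
E
```

```text
[160. 151.] 861 xy [ 524.8 -206.    90. ] rect [ 525.4 -212.4] [28.9 39.2] 32.3
[183. 156.] 419 xy [ 540.3 -205.    90. ] rect [ 540.2 -204.9] [ 8.4 29.6] 36.2
[124. 181.] 1107 xy [ 505.4 -232.2   90. ] rect [ 507.  -229.5] [27.8 27.7] 32.3
[198. 161.] 36 xy [ 550.2 -205.4   90. ] rect [ 550.2 -205.7] [ 1.9 10.8] 22.8
[262. 183.] 88 xy [ 595.5 -209.    90. ] rect [ 595.4 -208.8] [13.7  3.2] 18.4
[262. 211.] 436 xy [ 601.  -227.4   90. ] rect [ 601.  -227.5] [14.6 13.9] 15.5
[ 599.2 -227.3  123.7] [[-0.267, 0.964, 0.001], [0.964, 0.267, -0.0], [-0.001, 0.001, -1.0]] 42.89792892607289 [262. 210.]
```

View pics/w3.png

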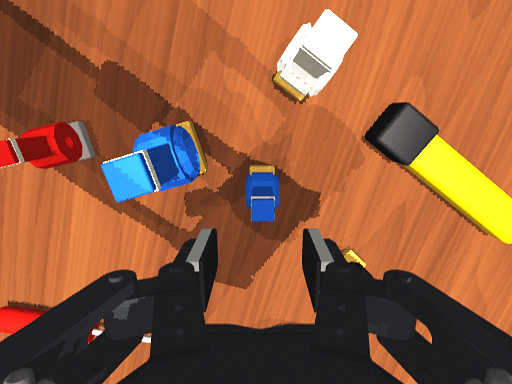

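>>> send_rows([
  [0.03,0,-0.5,0],
  [0,0,-0.5,0],
  [0,0,-0.28,0],
  [0,0,0,0],
])

```text
clock: 7.22
tool_pos: [599.9, -226.9, 58.5]
orientation: [[-0.267, 0.964, -0.001], [0.964, 0.267, 0.001], [0.001, -0.001, -1.0]]
contact_force: [-0.3, 0.0, 0.7]
width: 42.5
grasp_force: 0.0
```

>>> send_rows([
  [0,0,0,0],
  [0,0,0,0],
  [0,0,0,0],
  [0,0,0,0],
  [0,0,0,0],
], jaw=0)

```text
clock: 7.85
tool_pos: [601.4, -227.7, 60.7]
orientation: [[-0.267, 0.964, 0.003], [0.964, 0.267, -0.001], [-0.002, 0.002, -1.0]]
contact_force: [-0.0, -0.2, 5.3]
width: 13.4
grasp_force: 58.9
```

>>> send_rows([
  [0,0,0.3,0],
  [0,0,1,0],
  [0,0,1,0],
  [0,0,0.7,0],
  [-0.2,0.4,0,1],
  [-0.2,0.4,0,1],
  [-0.2,0.4,0,1],
  [-0.2,0.4,0,1],
])

```text
clock: 8.85
tool_pos: [559.2, -146.3, 208.7]
orientation: [[-0.583, 0.813, -0.001], [0.813, 0.583, 0.0], [0.001, -0.001, -1.0]]
contact_force: [0.5, 0.2, -2.7]
width: 13.4
grasp_force: 59.0
```

>>> send_rows([
  [-0.2,0.4,0,1],
  [-0.2,0.4,0,1],
  [-0.2,0.4,0,1],
  [-0.2,0.4,0,1],
  [-0.2,0.4,0,1],
  [-0.2,0.4,0,1],
  [-0.3,0.2,0,1],
  [-0.3,0,0,1],
])

```text
clock: 9.85
tool_pos: [469.0, -16.2, 208.6]
orientation: [[-0.969, 0.247, -0.001], [0.247, 0.969, 0.0], [0.001, 0.0, -1.0]]
contact_force: [0.3, 0.3, -3.5]
width: 13.5
grasp_force: 59.0
```

>>> send_rows([
  [-0.1,0,0,1],
  [-0.1,0,0,1],
  [0,0,0,0.9],
  [0,0,0,0],
  [0,0,0,0],
])

```text
clock: 10.48
tool_pos: [460.0, -17.1, 208.8]
orientation: [[-1.0, 0.001, -0.0], [0.001, 1.0, 0.0], [0.0, 0.0, -1.0]]
contact_force: [0.8, 0.0, -2.7]
width: 13.4
grasp_force: 59.0
```

```bash
python3 - <<'E'
from h import *
for n in ['top','wrist','side']:
    im=snap(n,n+'4.png'); np.savez(n+'4',K=im['intrinsics'],V=im['view'])
    for t in ['collar_bore','nose','bend','home','stand']:
        for r in env.place_of(n,t)[:1]: print(n,t,np.round(r['location'],0),round(r['score'],2),px(im,r['location']))
o=env.get_obs(); print(o['tool_pos'].round(1),o['contact_force'],o['wrist_torque'])
a,b=[cv2.imread(f'pics/{n}4.png') for n in('top','wrist')]
cv2.imwrite('pics/c4.png',np.hstack([cv2.resize(a[150:246,185:275],(375,400),interpolation=cv2.INTER_CUBIC),cv2.resize(b,(425,400))]))
E
```

```text
top collar_bore [ 710. -288.   35.] 0.5 [365. 148.]
top nose [456.  81. 151.] 0.93 [254. 229.]
top bend [494. 204. 153.] 0.58 [213. 217.]
top home [594. 226. 145.] 0.55 [205. 183.]
top stand [632. 227.   0.] 0.97 [211. 176.]
wrist collar_bore [ 522. -213.   53.] 0.93 [ 87. 228.]
wrist nose [455.  85. 155.] 0.61 [395. 194.]
wrist stand [633. 225.   5.] 0.72 [435. 290.]
side collar_bore [ 524. -218.   50.] 0.97 [250. 253.]
side nose [452.  73. 147.] 0.56 [221. 174.]
side bend [498. 198. 150.] 0.87 [232. 153.]
side home [595. 227. 149.] 0.9 [258. 148.]
side stand [635. 229.   0.] 0.74 [269. 179.]
[460.2 -17.1 208.9] [ 0.20921037  0.58963768 -2.46625856] [-0.02299119 -0.02214555  0.00799189]
```

View pics/c4.png

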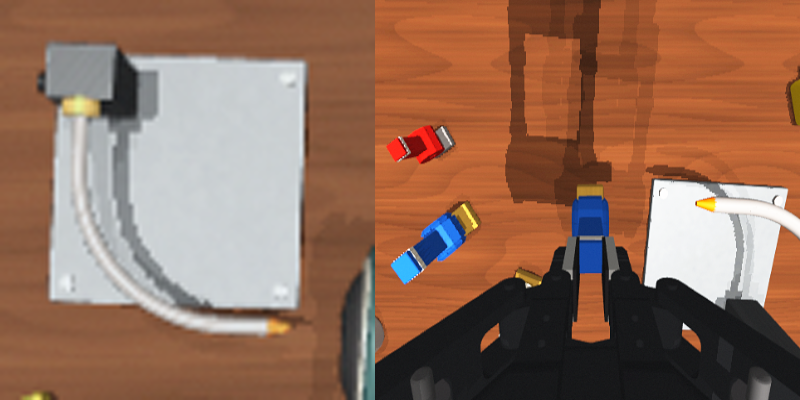

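```bash
cat > tube.py <<'E'
from h import *
from scipy.optimize import differential_evolution
from scipy.ndimage import map_coordinates
def curve(x,y,th,n=60,off=0):
    P=[]
    s=np.linspace(-62,-30,10); A=np.c_[s[::-1],0*s+off]           # straight at clamp (from -30 to -62), normal +y
    t=np.linspace(0,np.pi/2,25); r=110+off; B=np.c_[-60-r*np.sin(t),-110+r*np.cos(t)]
    s=np.linspace(-110,-155,12); C=np.c_[0*s-170-off,s]
    P=np.vstack([A[:],B,C]); R=np.array([[np.cos(th),-np.sin(th)],[np.sin(th),np.cos(th)]])
    return np.c_[P@R.T+[x,y],np.full(len(P),150.)]
def load(n): 
    d=np.load(n+'.npz'); return {'color':cv2.imread(f'pics/{n}.png')[:,:,::-1].copy(),'intrinsics':d['K'],'view':d['V']}
def samp(im,g,P):
    c=P@im['view'][:3,:3].T+im['view'][:3,3]; q=c@im['intrinsics'].T; uv=q[:,:2]/q[:,2:]
    return map_coordinates(g,[uv[:,1],uv[:,0]],order=1,mode='constant',cval=np.nan)
E
python3 - <<'E'
from tube import *
for n in ['top4','wrist4']:
    im=load(n); hsv=cv2.cvtColor(im['color'],cv2.COLOR_RGB2HSV)
    m=((hsv[...,0]>12)&(hsv[...,0]<25)&(hsv[...,1]>170)&(hsv[...,2]>190)).astype('uint8')
    k,l,s,c=cv2.connectedComponentsWithStats(m)
    for i in range(1,k):
        if s[i,4]>5:
            ys,xs=np.nonzero(l==i); w=np.array([onz(im,(a,b),150) for a,b in zip(xs,ys)])
            print(n,c[i].round(1),s[i],onz(im,c[i],150),w.min(0),w.max(0))
im=load('top4'); g=im['color'].min(2).astype(float)
def cost(p):
    return -(2*np.nanmean(samp(im,g,curve(*p)))-np.nanmean(samp(im,g,curve(*p,off=10)))-np.nanmean(samp(im,g,curve(*p,off=-10))))
r=differential_evolution(cost,[(620,645),(215,240),(-.15,.15)],seed=1); print(r.x,r.fun)
for s in range(3):
    x,y,t=r.x; P=curve(x,y,t)
print(P[-1],P[0],P[22])
# plate corners: light-grey mask fitted rect at z=12
E
```

```text
top4 [510.8 146.9] [510 144   2   7   9] [ 687.6 -695.4  150. ] [ 678.2 -696.5  150. ] [ 696.4 -693.   150. ]
wrist4 [400.3 192. ] [388 190  22   4  57] [455.3  91.3 150. ] [453.7  81.9 150. ] [456.1  98.1 150. ]
wrist4 [398.8 199.7] [388 197  21   6  35] [461.5  90.9 150. ] [459.3  82.3 150. ] [463.3  98.1 150. ]
wrist4 [171.1 263.3] [169 261   5   5  16] [515.5 -89.9 150. ] [513.4 -91.7 150. ] [517.1 -88.2 150. ]
wrist4 [198.  271.2] [197 270   3   3   6] [522.8 -68.2 150. ] [521.7 -69.  150. ] [523.5 -67.3 150. ]
[ 6.42323073e+02  2.39878143e+02 -9.35613561e-02] -160.12723812010347
[458.58573577 101.43829713 150.        ] [612.4542834  242.68089003 150.        ] [502.13395184 220.67304838 150.        ]
```

>>> send_rows([
  [0,0,1,0],
  [0,0,1,0],
  [0.8,0.7,0.4,0],
  [0.8,0.7,0,0],
  [0.8,0.7,0,0],
  [0.8,0.7,0,0],
  [0.8,0.5,0,0],
  [0,0,0,0],
])

```text
clock: 12.38
tool_pos: [662.0, 149.9, 326.1]
orientation: [[-1.0, -0.002, -0.003], [-0.002, 1.0, -0.0], [0.003, -0.0, -1.0]]
contact_force: [-1.2, 0.2, -4.1]
width: 13.2
grasp_force: 59.3
```

>>> send_rows([
  [0,0,0,0],
  [0,0,0,0],
])

```text
clock: 12.62
tool_pos: [659.6, 147.3, 329.3]
orientation: [[-1.0, 0.001, 0.0], [0.001, 1.0, -0.0], [-0.0, -0.0, -1.0]]
contact_force: [-0.4, 0.1, -3.2]
width: 13.3
grasp_force: 59.3
```

```bash
python3 - <<'E'
from tube import *
n='wrist';im=snap(n,'wrist5.png'); np.savez('wrist5',K=im['intrinsics'],V=im['view'])
for t in ['nose','bend','home','stand']:
    for r in env.place_of(n,t)[:1]: print(n,t,np.round(r['location'],0),round(r['score'],2),px(im,r['location']))
E
```

```text
wrist bend [497. 204. 151.] 0.79 [315.  12.]
wrist home [591. 226. 150.] 0.73 [331. 108.]
wrist stand [633. 224.   4.] 0.71 [307. 136.]
```

View pics/wrist5.png

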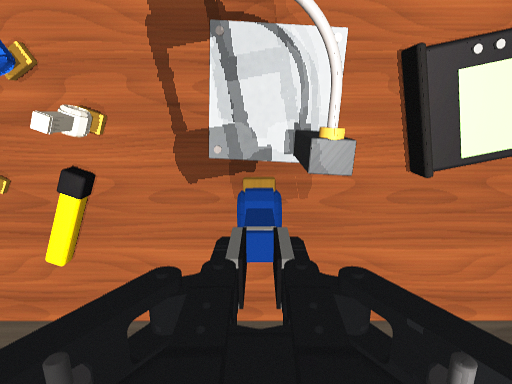

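>>> send_rows([
  [-0.8,0,0,0],
  [-0.8,0,0,0],
  [-0.6,0,0,0],
  [0,0,0,0],
  [0,0,0,0],
])

```text
clock: 13.5
tool_pos: [550.6, 147.8, 329.5]
orientation: [[-1.0, 0.0, 0.002], [0.0, 1.0, 0.0], [-0.002, 0.0, -1.0]]
contact_force: [0.8, 0.3, -3.8]
width: 13.4
grasp_force: 59.3
```

```bash
cat > fitt.py <<'E'
from tube import *
ims=[load('wrist5'),load('wrist6')]
gs=[]
for im in ims:
    hsv=cv2.cvtColor(im['color'],cv2.COLOR_RGB2HSV).astype(float); mn=im['color'].min(2).astype(float)
    w=np.minimum(mn,255); org=((hsv[...,0]>8)&(hsv[...,0]<28)&(hsv[...,1]>150)&(hsv[...,2]>150))
    g=w.copy(); gs.append(g)
def cost(p):
    s=0
    for im,g in zip(ims,gs):
        f=lambda o: samp(im,g,curve(*p,off=o))[:-5]
        i=np.minimum(np.minimum(f(-3),f(3)),f(0)); o=np.c_[f(9),f(-9)].max(1)
        s+=np.nanmean(i-o)
    return -s
if __name__=='__main__':
    r=differential_evolution(cost,[(615,650),(205,245),(-.15,.15)],seed=1,popsize=25); print(r.x,r.fun)
    P=curve(*r.x); print('nose',P[-1],'home',P[2],'bendmid',P[22])
    for im,g,nm in zip(ims,gs,'56'):
        a=im['color'][:,:,::-1].copy()
        for p in P: cv2.circle(a,tuple(int(v) for v in px(im,p)),1,(0,0,255),-1)
        cv2.imwrite(f'pics/ov{nm}.png',a)
        # rows: tube centre per row by brightness edges near model
        for k in (1,4,8,13,18,23,28,33,36,38):
            offs=np.arange(-14,14.5,1); v=[samp(im,g,curve(*r.x,off=o))[k] for o in offs]; print(nm,k,np.round(np.nan_to_num(v)).astype(int).tolist())
E
python3 - <<'E'
from tube import *
n='wrist';im=snap(n,'wrist6.png'); np.savez('wrist6',K=im['intrinsics'],V=im['view'])
for t in ['nose','bend','home','stand']:
    for r in env.place_of(n,t)[:1]: print(n,t,np.round(r['location'],0),round(r['score'],2),px(im,r['location']))
E
python3 fitt.py
```

```text
wrist nose [456.  87. 152.] 0.74 [202.  83.]
wrist bend [498. 202. 153.] 0.94 [308. 123.]
wrist home [594. 224. 154.] 0.81 [324. 206.]
wrist stand [632. 227.   3.] 0.56 [306. 200.]
[ 6.41477726e+02  2.25664469e+02 -1.19464667e-01] -82.8149613101541
nose [454.21637777  92.0299394  150.        ] home [604.6311213  230.08739743 150.        ] bendmid [500.83821413 210.09677388 150.        ]
5 1 [232, 232, 233, 233, 233, 235, 201, 125, 153, 197, 223, 235, 247, 254, 255, 232, 188, 248, 237, 89, 48, 48, 51, 50, 51, 52, 50, 51, 51]
5 4 [241, 241, 241, 242, 244, 235, 122, 140, 184, 216, 233, 244, 252, 255, 254, 249, 245, 239, 121, 52, 44, 48, 47, 47, 48, 48, 49, 48, 48]
5 8 [242, 242, 242, 244, 235, 179, 129, 186, 216, 233, 242, 252, 255, 252, 249, 244, 240, 197, 40, 51, 52, 52, 53, 52, 53, 55, 53, 51, 51]
5 13 [240, 241, 242, 245, 223, 76, 163, 200, 225, 236, 249, 253, 254, 251, 247, 242, 205, 115, 40, 48, 51, 52, 51, 50, 50, 51, 52, 52, 52]
5 18 [241, 241, 241, 244, 203, 133, 137, 188, 218, 232, 243, 253, 254, 252, 249, 243, 227, 210, 233, 243, 254, 253, 250, 242, 240, 240, 242, 243, 205]
5
[... 1177 characters left out ...]
16, 204, 66, 38]
6 23 [190, 192, 190, 188, 200, 166, 102, 125, 148, 163, 184, 211, 219, 217, 210, 189, 168, 180, 221, 216, 216, 218, 217, 217, 217, 217, 218, 219, 221]
6 28 [75, 73, 70, 129, 181, 168, 130, 121, 154, 177, 196, 219, 238, 237, 222, 205, 175, 137, 72, 25, 28, 31, 31, 30, 29, 28, 36, 33, 32]
6 33 [84, 17, 14, 18, 16, 17, 20, 59, 120, 155, 175, 195, 220, 236, 233, 212, 196, 188, 156, 90, 29, 35, 35, 34, 33, 32, 33, 34, 34]
6 36 [54, 15, 14, 16, 18, 21, 22, 34, 58, 89, 137, 198, 218, 241, 247, 229, 204, 197, 176, 125, 26, 27, 31, 32, 34, 33, 34, 34, 33]
6 38 [15, 14, 16, 16, 16, 18, 24, 44, 74, 88, 100, 109, 117, 129, 136, 133, 123, 115, 102, 61, 32, 30, 33, 34, 33, 34, 34, 32, 30]
```

```bash
cat > fit2.py <<'E'
from fitt import *
from scipy.optimize import least_squares
p=np.array([641.48,225.66,-.1195]); 
def inv(p,W):
    c,s=np.cos(p[2]),np.sin(p[2]); d=W[:,:2]-p[:2]; return d@np.array([[c,-s],[s,c]])
def dist(p,W):  # signed offset of world points from the tube axis (positive outward)
    q=inv(p,W); x,y=q.T
    return np.where(x>-60,y,np.where(y>-110,np.hypot(x+60,y+110)-110,-170-x))
offs=np.arange(-16,16.1,.5); C=[]
for im,g in zip(ims,gs):
    S=np.array([samp(im,g,curve(*p,off=o)) for o in offs]); W=np.array([curve(*p,off=o) for o in offs])
    for k in range(3,42):
        v=S[:,k]
        if np.isnan(v).any(): continue
        a=(offs>-12)&(offs<-3); dv=np.gradient(v); i=np.where(a)[0][np.argmax(dv[a])]
        b=(offs>1)&(offs<8); j=np.where(b)[0][np.argmin(dv[b])]
        if abs(offs[j]-offs[i]-12)<1.6: C.append(np.r_[(W[i,k]+W[j,k])/2,k])
C=np.array(C); print(len(C),sorted(set(C[:,3].astype(int))))
# orange nose tip from wrist6
im=ims[1]; hsv=cv2.cvtColor(im['color'],cv2.COLOR_RGB2HSV)
m=((hsv[...,0]>8)&(hsv[...,0]<28)&(hsv[...,1]>170)&(hsv[...,2]>170)).astype('uint8')
k,l,s,c=cv2.connectedComponentsWithStats(m)
for i in range(1,k):
    if s[i,4]>8: print('org',s[i],onz(im,c[i],150)); 
for t in range(1):
    r=least_squares(lambda p:dist(p,C),p,loss='soft_l1'); print(r.x,np.abs(r.fun).mean().round(2),np.round(r.fun,1).tolist())
    for d in np.linspace(-.06,.06,5):
        q=least_squares(lambda u:dist([u[0],u[1],r.x[2]+d],C),r.x[:2]); print(d,q.x,np.sqrt((q.fun**2).mean()))
    P=curve(*r.x); print('nose',P[-1],'bendmid',P[22])
E
python3 fit2.py
```

```text
37 [np.int64(3), np.int64(4), np.int64(5), np.int64(6), np.int64(7), np.int64(8), np.int64(9), np.int64(10), np.int64(11), np.int64(12), np.int64(13), np.int64(14), np.int64(15), np.int64(19), np.int64(20), np.int64(21), np.int64(22), np.int64(30), np.int64(31), np.int64(32), np.int64(33), np.int64(34), np.int64(35), np.int64(37), np.int64(38), np.int64(39), np.int64(40), np.int64(41)]
org [343  14   4  14  20] [396.2 235.4 150. ]
org [375  31  25  12  27] [410.8 280.4 150. ]
org [347  32  14  19  30] [416.5 244.3 150. ]
org [364  43  10   5  10] [418.8 262.  150. ]
org [196  79  15  11 106] [457.   88.2 150. ]
org [ 28 118  17  21  80] [ 504.1 -100.9  150. ]
org [104 183   8  19  53] [577.3 -31.1 150. ]
org [316 222  10  10  63] [620.7 221.  150. ]
org [330 223   8  11  43] [622.4 238.8 150. ]
org [ 13 241   7  13  32] [ 647.8 -154.3  150. ]
org [ 77 261  13  47  57] [700.5 -79.5 150. ]
[ 6.35949202e+02  2.26996726e+02 -6.33125772e-02] 0.28 [0.3, 0.3, 0.2, -0.1, 0.3, -0.2, -0.1, 0.1, -0.4, -0.1, 0.4, 0.2, 1.6, 0.3, -0.0, -0.2, 0.0, -0.3, -0.6, 0.4, 0.1, -0.5, -0.4, 0.1, -0.6, 0.6, -0.2, -0.1, -0.3, 0.1, -0.1, -0.1, 0.0, -0.3, 0.2, 0.2, -0.3]
-0.06 [642.59937956 223.20417742] 0.5646277151702221
-0.03 [639.27541316 225.18696931] 0.44316938713502135
0.0 [635.92030511 227.01430831] 0.3918906742220438
0.03 [632.53067289 228.6803773 ] 0.4626810289548441
0.06 [629.10386598 230.17826008] 0.6359701083667455
nose [456.48291483  83.06322843 150.        ] bendmid [496.40505371 203.56051411 150.        ]
```

>>> send_rows([
  [-0.5,-0.6,0,-0.52],
  [-0.5,-0.65,0,0],
  [-0.5,-0.65,0,0],
  [-0.4,-0.65,0,0],
  [0,0,-0.8,0],
  [0,0,-0.8,0],
  [0,0,-0.8,0],
  [0,0,-0.5,0],
])

```text
clock: 14.75
tool_pos: [454.2, 20.2, 181.5]
orientation: [[-0.999, 0.046, -0.003], [0.046, 0.999, 0.0], [0.003, -0.0, -1.0]]
contact_force: [-0.1, -0.3, -3.1]
width: 13.5
grasp_force: 59.3
```

>>> send_rows([
  [0,0,-0.2,0],
  [0,0,0,0],
  [0,0,0,0],
])

```text
clock: 15.12
tool_pos: [456.5, 20.4, 175.4]
orientation: [[-0.999, 0.046, 0.003], [0.046, 0.999, -0.0], [-0.003, 0.0, -1.0]]
contact_force: [-0.3, -0.8, -2.5]
width: 13.4
grasp_force: 59.3
```

```bash
python3 - <<'E'
from tube import *
im=snap('wrist','wrist7.png'); 
for r in env.place_of('wrist','nose')[:1]: print(np.round(r['location'],0),round(r['score'],2),px(im,r['location']))
im2=snap('side','side7.png')
a=cv2.imread('pics/wrist7.png'); b=im2['color'][:,:,::-1]
cv2.imwrite('pics/c7.png',np.hstack([cv2.resize(a,(512,384)),cv2.resize(b[135:235,170:245],(288,384),interpolation=cv2.INTER_CUBIC)]))
o=env.get_obs(); print(o['clock'],o['tool_pos'].round(1),o['contact_force'].round(1),o['wrist_torque'].round(2))
E
```

```text
[456.  84. 155.] 0.68 [358. 210.]
15.275 [456.3  20.4 175.3] [-0.6 -0.9 -3.5] [-0.05 -0.01 -0.03]
```

View pics/c7.png

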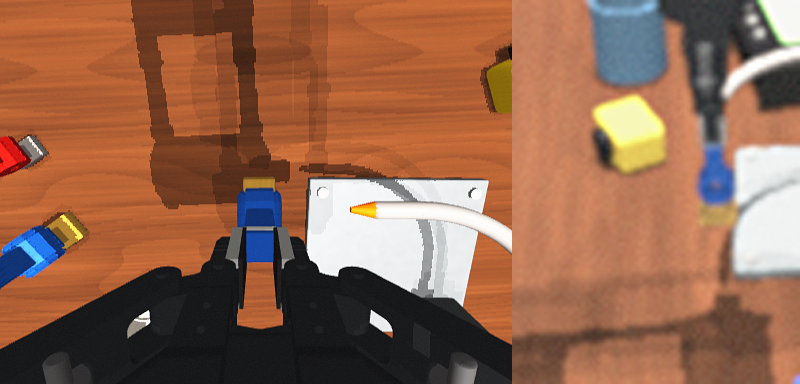

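>>> send_rows([
  [0,0.4,0,0],
  [0,0.3,0,0],
  [0,0.1,0,0],
  [0.01,0.08,0,0],
  [0,0.08,0,0],
  [0.01,0.08,0,0],
  [0,0.08,0,0],
  [0,0,0,0],
])

```text
clock: 16.27
tool_pos: [456.3, 76.6, 173.9]
orientation: [[-0.999, 0.045, -0.0], [0.045, 0.999, -0.0], [0.0, -0.0, -1.0]]
contact_force: [0.5, -0.1, -2.5]
width: 13.0
grasp_force: 59.3
```

>>> send_rows([
  [0.01,0.1,0,0],
  [0,0.1,0,0],
  [0.01,0.1,0,0],
  [0,0.1,0,0],
  [0,0,0,0],
])

```text
clock: 16.9
tool_pos: [457.2, 96.8, 173.9]
orientation: [[-0.999, 0.045, -0.0], [0.045, 0.999, 0.0], [0.0, 0.0, -1.0]]
contact_force: [0.4, -0.2, -3.9]
width: 13.8
grasp_force: 59.3
```

```bash
cat > st.py <<'E'
from h import *
O=np.array([634,228.]);th=-.045
R=np.array([[np.cos(th),-np.sin(th)],[np.sin(th),np.cos(th)]])
def cp(s,t=None):  # tube points, degrees around the bend from free end (0..90)
    a=np.radians(90-s); q=np.array([-60-110*np.sin(a),-110+110*np.cos(a)]); return O+R@q
o=env.get_obs(); p=o['tool_pos']; q=R.T@(p[:2]-O); 
y=np.array(o['orientation'])[:2,1]
print('t',round(o['clock'],2),'tcp',p.round(1),'stand',q.round(1),'rad-110',round(np.hypot(q[0]+60,q[1]+110)-110,1),'ang',round(np.degrees(np.arctan2(-(q[1]+110)*-1,-(q[0]+60))),1),'yaw',round(np.degrees(np.arctan2(y[1],y[0])),1),'F',np.round(o['contact_force'],1),'M',np.round(o['wrist_torque'],2))
E
python3 - <<'E'
from st import *
im=snap('wrist','wrist8.png')
for s in range(0,91,10): print(s,cp(s).round(1), 'yaw',round(87.4-s,1))
print('home',O+R@np.array([-40,0]))
E
```

```text
t 16.9 tcp [457.2  96.8 173.9] stand [-170.7 -139. ] rad-110 4.4 ang -14.7 yaw 87.4 F [ 0.4 -0.2 -3.9] M [-0.01  0.03 -0.04]
0 [459.2 125.8] yaw 87.4
10 [461.8 144.8] yaw 77.4
20 [467.5 163. ] yaw 67.4
30 [476.4 180. ] yaw 57.4
40 [488.1 195.2] yaw 47.4
50 [502.3 208.2] yaw 37.4
60 [518.5 218.5] yaw 27.4
70 [536.2 225.8] yaw 17.4
80 [554.9 229.9] yaw 7.4
90 [574.1 230.7] yaw -2.6
home [594.04049317 229.79939256]
```

>>> send_rows([
  [0.01,0.1,0,0],
  [0,0.1,0,0],
  [0.01,0.1,0,0],
  [0,0.1,0,0],
  [0,0,0,0],
])

```text
clock: 17.58
tool_pos: [458.2, 116.8, 173.9]
orientation: [[-0.999, 0.045, -0.0], [0.045, 0.999, 0.0], [0.0, 0.0, -1.0]]
contact_force: [-0.7, 0.1, -3.4]
width: 13.4
grasp_force: 59.3
```

```bash
python3 st.py
```

```text
t 17.57 tcp [458.2 116.8 173.9] stand [-170.6 -119. ] rad-110 1.0 ang -4.7 yaw 87.4 F [-0.7  0.1 -3.4] M [-0.03 -0.04  0.07]
```

>>> send_rows([
  [0.01,0.09,0,-0.1],
  [0.01,0.09,0,-0.1],
  [0.005,0.077,0,-0.3],
  [0.007,0.076,0,-0.4],
  [0.01,0.076,0,-0.4],
  [0.013,0.076,0,-0.4],
  [0.015,0.075,0,-0.4],
  [0,0,0,0],
])

```text
clock: 18.58
tool_pos: [461.8, 144.7, 173.9]
orientation: [[-0.974, 0.227, 0.0], [0.227, 0.974, -0.0], [-0.0, -0.0, -1.0]]
contact_force: [-0.6, 0.2, -2.9]
width: 13.4
grasp_force: 59.3
```

```bash
python3 st.py
```

```text
t 18.57 tcp [461.8 144.7 173.9] stand [-168.3  -91. ] rad-110 -0.1 ang 10.0 yaw 76.9 F [-0.6  0.2 -2.9] M [0.   0.01 0.01]
```

>>> send_rows([
  [0.018,0.075,0,-0.3],
  [0.021,0.074,0,-0.4],
  [0.023,0.073,0,-0.4],
  [0.026,0.072,0,-0.4],
  [0.028,0.071,0,-0.4],
  [0.031,0.07,0,-0.4],
  [0.033,0.069,0,-0.4],
  [0,0,0,0],
])

```text
clock: 19.58
tool_pos: [470.9, 169.8, 173.9]
orientation: [[-0.894, 0.448, 0.0], [0.448, 0.894, 0.0], [-0.0, 0.0, -1.0]]
contact_force: [0.4, -0.3, -3.5]
width: 13.2
grasp_force: 59.3
```

```bash
python3 st.py
```

```text
t 19.57 tcp [470.9 169.8 173.9] stand [-160.4  -65.4] rad-110 -0.2 ang 23.9 yaw 63.4 F [ 0.4 -0.3 -3.5] M [-0.   -0.01  0.01]
```

>>> send_rows([
  [0,0,-0.03,0],
  [0,0,-0.02,0],
  [0,0,0,0],
])

```text
clock: 19.95
tool_pos: [471.5, 169.5, 172.8]
orientation: [[-0.894, 0.448, 0.002], [0.448, 0.894, 0.0], [-0.002, 0.001, -1.0]]
contact_force: [-1.7, -1.6, 5.8]
width: 13.4
grasp_force: 60.3
```

>>> send_rows([
  [0,0,0.06,0],
  [0.036,0.068,0,-0.4],
  [0.038,0.067,0,-0.4],
  [0.04,0.065,0,-0.4],
  [0.042,0.064,0,-0.4],
  [0.045,0.062,0,-0.4],
  [0.047,0.061,0,-0.4],
  [0.049,0.059,0,-0.4],
])

```text
clock: 20.95
tool_pos: [485.1, 191.7, 173.4]
orientation: [[-0.758, 0.652, -0.001], [0.652, 0.758, -0.001], [0.001, -0.001, -1.0]]
contact_force: [-0.5, -1.0, -2.8]
width: 13.7
grasp_force: 59.4
```

```bash
python3 st.py
```

```text
t 20.95 tcp [485.1 191.7 173.4] stand [-147.2  -43. ] rad-110 -0.1 ang 37.6 yaw 49.3 F [-0.5 -1.  -2.8] M [-0.08 -0.02  0.  ]
```

>>> send_rows([
  [0.051,0.057,0.01,-0.4],
  [0.053,0.056,0,-0.4],
  [0.055,0.054,0,-0.4],
  [0.057,0.052,0,-0.4],
  [0.058,0.05,0,-0.4],
  [0.06,0.048,0,-0.4],
  [0.062,0.046,0,-0.4],
  [0,0,0,0],
])

```text
clock: 21.95
tool_pos: [505.6, 210.2, 174.8]
orientation: [[-0.579, 0.815, -0.0], [0.815, 0.579, 0.0], [0.0, 0.0, -1.0]]
contact_force: [0.1, 0.4, -3.0]
width: 13.6
grasp_force: 59.3
```

```bash
python3 st.py
```

```text
t 21.95 tcp [505.6 210.2 174.8] stand [-127.5  -23.5] rad-110 -0.3 ang 52.0 yaw 35.4 F [ 0.1  0.4 -3. ] M [ 0.01  0.01 -0.03]
```

>>> send_rows([
  [0.063,0.043,0,-0.4],
  [0.065,0.041,0,-0.4],
  [0.066,0.039,0,-0.4],
  [0.068,0.037,0,-0.4],
  [0.069,0.034,0,-0.4],
  [0.07,0.032,0,-0.4],
  [0.071,0.029,0,-0.4],
  [0,0,0,0],
])

```text
clock: 22.95
tool_pos: [529.3, 222.9, 174.9]
orientation: [[-0.364, 0.931, 0.0], [0.931, 0.364, 0.0], [0.0, 0.0, -1.0]]
contact_force: [-0.4, 0.4, -3.5]
width: 13.5
grasp_force: 59.3
```

```bash
python3 st.py
```

```text
t 22.95 tcp [529.3 222.9 174.9] stand [-104.4   -9.8] rad-110 -0.4 ang 66.1 yaw 21.4 F [-0.4  0.4 -3.5] M [ 0.02 -0.01  0.05]
```

>>> send_rows([
  [0.072,0.027,0,-0.4],
  [0.073,0.024,0,-0.4],
  [0.074,0.022,0,-0.4],
  [0.074,0.019,0,-0.4],
  [0.075,0.017,0,-0.4],
  [0.076,0.014,0,-0.4],
  [0.076,0.011,0,-0.4],
  [0,0,0,0],
])

```text
clock: 23.95
tool_pos: [555.3, 229.5, 174.8]
orientation: [[-0.128, 0.992, 0.0], [0.992, 0.128, -0.0], [-0.0, 0.0, -1.0]]
contact_force: [0.0, -0.8, -2.9]
width: 13.2
grasp_force: 59.3
```

```bash
python3 st.py
```

```text
t 23.95 tcp [555.3 229.5 174.8] stand [-78.7  -2.1] rad-110 -0.5 ang 80.2 yaw 7.4 F [ 0.  -0.8 -2.9] M [0.02 0.02 0.03]
```

>>> send_rows([
  [0.076,0.009,0,-0.4],
  [0.076,0.006,0,-0.4],
  [0.077,0.003,0,-0.4],
  [0.077,0,0,-0.4],
  [0.06,-0.002,0,-0.4],
  [0.04,-0.002,0,0],
  [0.03,0,0,0],
  [0,0,0,0],
])

```text
clock: 24.95
tool_pos: [576.9, 230.2, 174.9]
orientation: [[0.046, 0.999, 0.0], [0.999, -0.046, 0.0], [0.0, 0.0, -1.0]]
contact_force: [-0.3, -0.7, -2.8]
width: 13.6
grasp_force: 59.3
```

```bash
python3 st.py
```

```text
t 24.95 tcp [576.9 230.2 174.9] stand [-57.2  -0.4] rad-110 -0.3 ang 91.5 yaw -2.6 F [-0.3 -0.7 -2.8] M [-0.02 -0.09  0.  ]
```

>>> send_rows([
  [0.03,-0.001,0,0],
  [0.03,-0.001,0,0],
  [0.03,-0.001,0,0],
  [0.03,-0.002,0,0],
  [0.02,-0.001,0,0],
  [0.02,-0.001,0,0],
  [0,0,0,0],
])

```text
clock: 25.82
tool_pos: [584.9, 229.8, 174.9]
orientation: [[0.046, 0.999, -0.0], [0.999, -0.046, -0.0], [-0.0, 0.0, -1.0]]
contact_force: [0.3, -0.4, -2.9]
width: 13.8
grasp_force: 59.3
```

>>> send_rows([
  [0.015,-0.001,0,0],
  [0.015,-0.001,0,0],
  [0.015,-0.001,0,0],
  [0,0,0,0],
])

```text
clock: 26.32
tool_pos: [587.1, 229.7, 174.9]
orientation: [[0.046, 0.999, 0.0], [0.999, -0.046, 0.0], [0.0, 0.0, -1.0]]
contact_force: [0.2, -1.0, -3.0]
width: 13.2
grasp_force: 59.3
```

>>> send_rows([
  [0.015,-0.001,0,0],
  [0.015,-0.001,0,0],
  [0.015,0,0,0],
  [0,0,0,0],
])

```text
clock: 26.82
tool_pos: [589.4, 229.6, 174.9]
orientation: [[0.046, 0.999, -0.0], [0.999, -0.046, 0.0], [0.0, -0.0, -1.0]]
contact_force: [0.6, -0.3, -2.9]
width: 13.4
grasp_force: 59.3
```

>>> send_rows([
  [0.015,-0.001,0,0],
  [0.015,-0.001,0,0],
  [0,0,0,0],
])

```text
clock: 27.2
tool_pos: [590.9, 229.5, 174.9]
orientation: [[0.046, 0.999, 0.0], [0.999, -0.046, -0.0], [-0.0, 0.0, -1.0]]
contact_force: [-0.1, -0.0, -2.4]
width: 13.3
grasp_force: 59.3
```

>>> send_rows([
  [0.015,-0.001,0,0],
  [0.015,-0.001,0,0],
  [0,0,0,0],
])

```text
clock: 27.58
tool_pos: [592.4, 229.4, 174.9]
orientation: [[0.046, 0.999, 0.0], [0.999, -0.046, -0.0], [-0.0, 0.0, -1.0]]
contact_force: [0.6, 1.0, -2.5]
width: 13.3
grasp_force: 59.3
```

>>> send_rows([
  [0.015,0,0,0],
  [0.015,-0.001,0,0],
  [0,0,0,0],
])

```text
clock: 27.95
tool_pos: [593.9, 229.3, 174.9]
orientation: [[0.046, 0.999, 0.0], [0.999, -0.046, 0.0], [0.0, 0.0, -1.0]]
contact_force: [-0.4, -0.3, -3.0]
width: 13.1
grasp_force: 59.3
```

>>> send_rows([
  [0.015,0,0,0],
  [0.015,-0.001,0,0],
  [0,0,0,0],
])

```text
clock: 28.32
tool_pos: [595.4, 229.3, 174.9]
orientation: [[0.046, 0.999, 0.0], [0.999, -0.046, 0.0], [0.0, 0.0, -1.0]]
contact_force: [-0.8, -0.1, -3.6]
width: 13.3
grasp_force: 59.3
```

>>> send_rows([
  [0.01,0,0,0],
  [0.01,-0.001,0,0],
  [0,0,0,0],
])

```text
clock: 28.7
tool_pos: [596.3, 229.2, 174.9]
orientation: [[0.046, 0.999, -0.0], [0.999, -0.046, -0.0], [-0.0, -0.0, -1.0]]
contact_force: [-0.5, -0.3, -2.4]
width: 13.0
grasp_force: 59.3
```

>>> send_rows([
  [0.01,0,0,0],
  [0.01,-0.001,0,0],
  [0,0,0,0],
])

```text
clock: 29.08
tool_pos: [597.3, 229.2, 174.9]
orientation: [[0.046, 0.999, 0.0], [0.999, -0.046, 0.0], [0.0, 0.0, -1.0]]
contact_force: [0.5, 0.5, -3.4]
width: 13.5
grasp_force: 59.3
```

>>> send_rows([
  [0.01,0,0,0],
  [0.01,-0.001,0,0],
  [0,0,0,0],
])

```text
clock: 29.45
tool_pos: [598.0, 229.2, 174.8]
orientation: [[0.046, 0.999, -0.001], [0.999, -0.046, 0.0], [-0.0, -0.001, -1.0]]
contact_force: [-1.5, -0.3, -2.8]
width: 13.3
grasp_force: 59.4
```

>>> send_rows([
  [0.01,0,0,0],
  [0.01,-0.001,0,0],
  [0,0,0,0],
  [0,0,0,0],
])

```text
clock: 29.95
tool_pos: [598.9, 229.1, 174.8]
orientation: [[0.046, 0.999, -0.001], [0.999, -0.046, -0.0], [-0.0, -0.001, -1.0]]
contact_force: [-4.4, 0.5, -1.1]
width: 13.6
grasp_force: 59.5
```

>>> send_rows([
  [0.01,0,0,0],
  [0.01,-0.001,0,0],
  [0,0,0,0],
  [0,0,0,0],
])

```text
clock: 30.45
tool_pos: [599.5, 229.2, 174.8]
orientation: [[0.046, 0.999, -0.002], [0.999, -0.046, 0.0], [-0.0, -0.002, -1.0]]
contact_force: [-6.0, 0.2, 0.3]
width: 13.3
grasp_force: 59.7
```

>>> send_rows([
  [0.01,0,0,0],
  [0.01,-0.001,0,0],
  [0,0,0,0],
  [0,0,0,0],
])

```text
clock: 30.95
tool_pos: [599.9, 229.1, 174.8]
orientation: [[0.046, 0.999, -0.003], [0.999, -0.046, -0.0], [-0.0, -0.003, -1.0]]
contact_force: [-6.3, 0.5, 1.3]
width: 13.3
grasp_force: 59.9
```

>>> send_rows([
  [0.01,0,0,0],
  [0.01,-0.001,0,0],
  [0,0,0,0],
  [0,0,0,0],
])

```text
clock: 31.45
tool_pos: [600.4, 229.1, 174.8]
orientation: [[0.046, 0.999, -0.004], [0.999, -0.046, -0.0], [-0.0, -0.004, -1.0]]
contact_force: [-8.3, 0.8, 1.3]
width: 13.5
grasp_force: 60.0
```

```bash
python3 st.py
```

```text
t 31.45 tcp [600.4 229.1 174.8] stand [-33.6  -0.4] rad-110 2.7 ang 103.5 yaw -2.6 F [-8.3  0.8  1.3] M [ 0.1   1.74 -0.01]
```

>>> send_rows([
  [0.01,0,0,0],
  [0.007,-0.001,0,0],
  [0,0,0,0],
  [0,0,0,0],
  [0,0,0,0],
])

```text
clock: 32.08
tool_pos: [600.7, 229.1, 174.8]
orientation: [[0.045, 0.999, -0.005], [0.999, -0.045, -0.0], [-0.0, -0.005, -1.0]]
contact_force: [-10.6, 0.3, 1.7]
width: 13.0
grasp_force: 60.1
```

>>> send_rows([
  [0,0,0,0],
  [0,0,0,0],
])

```text
clock: 32.33
tool_pos: [600.7, 229.1, 174.8]
orientation: [[0.046, 0.999, -0.005], [0.999, -0.046, -0.0], [-0.0, -0.005, -1.0]]
contact_force: [-9.3, 0.2, 2.5]
width: 13.3
grasp_force: 60.1
```

>>> send_rows([
  [-0.02,0,0,0],
  [-0.02,0.001,0,0],
  [-0.02,0,0,0],
  [0,0,0,0],
  [0,0,0,0],
])

```text
clock: 32.95
tool_pos: [599.3, 229.0, 174.6]
orientation: [[0.046, 0.999, -0.002], [0.999, -0.046, -0.0], [-0.0, -0.002, -1.0]]
contact_force: [-5.4, 0.5, -1.2]
width: 13.3
grasp_force: 59.6
```

```bash
python3 - <<'E'
from h import *
F=[]
for i in range(4): env.get_image('top'); F.append(env.get_obs()['contact_force'])
print(np.mean(F,0),np.std(F,0),env.get_obs()['tool_pos'])
E
```

```text
[-5.61385634  0.20919582 -0.32319336] [0.44666703 0.32214578 0.33452639] [599.39395411 229.03747731 174.65951869]
```

>>> send_rows([
  [-0.015,0,0,0],
  [-0.01,0,-0.02,0],
  [0,0,0,0],
  [0,0,0,0],
])

```text
clock: 33.65
tool_pos: [598.9, 228.9, 173.8]
orientation: [[0.046, 0.999, -0.0], [0.999, -0.046, -0.0], [-0.0, -0.0, -1.0]]
contact_force: [-4.0, 1.0, -2.3]
width: 13.5
grasp_force: 59.5
```

>>> send_rows([
  [0,0,0,0],
  [0,0,0,0],
  [0,0,0,0],
  [0,0,0,0],
], jaw=0.4)

```text
clock: 34.15
tool_pos: [599.4, 229.0, 174.3]
orientation: [[0.046, 0.999, 0.001], [0.999, -0.046, 0.0], [0.0, 0.001, -1.0]]
contact_force: [-0.3, 0.4, -0.2]
width: 34.4
grasp_force: 0.0
```

>>> send_rows([
  [0,0,0.2,0],
  [0,0,0.5,0],
  [0,0,0.8,0],
  [0,0,0.8,0],
  [-1,0,0.3,0],
  [-1,0,0,0],
  [-1,-0.5,0,0],
  [0,0,0,0],
])

```text
clock: 35.15
tool_pos: [445.8, 202.9, 304.5]
orientation: [[0.045, 0.999, 0.0], [0.999, -0.045, -0.0], [-0.0, 0.0, -1.0]]
contact_force: [-0.3, -0.3, 0.5]
width: 34.3
grasp_force: 0.0
```

```bash
python3 - <<'E'
from h import *
ims={n:snap(n,n+'9.png') for n in('top','side','wrist')}
for n in ims:
    for t in ['collar_bore','collar','home','bottle','spare']:
        for r in env.place_of(n,t)[:4]: print(n,t,np.round(r['location'],0),round(r['score'],2),px(ims[n],r['location']))
print(env.get_obs()['contact_force'],env.get_obs()['clock'],env.get_obs()['tool_pos'])
E
```

```text
top collar_bore [ 709. -289.   36.] 0.61 [366. 148.]
top collar_bore [ 605. -116.   48.] 0.6 [315. 181.]
top collar_bore [ 517. -218.   52.] 0.5 [347. 207.]
top collar_bore [594. 225. 151.] 0.41 [205. 183.]
top collar [ 705. -291.    4.] 0.68 [364. 151.]
top collar [ 520. -214.    2.] 0.66 [343. 206.]
top collar [594. 224. 112.] 0.6 [207. 185.]
top home [596. 227. 144.] 0.82 [205. 183.]
top bottle [ 681. -411.    1.] 0.94 [399. 158.]
top spare [ 427. -238.   -4.] 0.67 [350. 234.]
side collar_bore [ 522. -216.   52.] 0.81 [249. 252.]
side collar_bore [ 604. -120.   46.] 0.56 [272. 231.]
side collar_bore [600. 225. 150.] 0.52 [259. 148.]
side collar [ 607. -118.    1.] 0.85 [273. 240.]
side collar [ 520. -216.   -4.] 0.69 [249. 265.]
side collar [597. 228. 111.] 0.6 [259. 156.]
side home [593. 232. 152.] 0.81 [257. 146.]
side bottle [ 682. -404.   -1.] 0.86 [312. 308.]
side spare [ 422. -241.    1.] 0.6 [217. 273.]
wrist collar_bore [600. 229. 151.] 0.76 [401. 145.]
wrist collar_bore [ 605. -119.   48.] 0.46 [361. 347.]
wrist collar [453. 106. 151.] 0.64 [266. 257.]
wrist collar [ 608. -120.    1.] 0.63 [354. 328.]
wrist home [594. 227. 150.] 0.81 [394. 146.]
[-0.05346574 -0.14002498  0.06258414] 36.05 [448.86270682 203.9388471  303.85339839]
```

>>> send_rows([
  [1,-0.5,0,0],
  [1,-0.6,0,0],
  [1,0,0,0],
  [0,0,0,0],
  [0,0,0,0],
])

```text
clock: 36.67
tool_pos: [598.3, 148.9, 303.4]
orientation: [[0.046, 0.999, -0.002], [0.999, -0.046, -0.0], [-0.0, -0.002, -1.0]]
contact_force: [-0.7, 0.6, 0.5]
width: 34.1
grasp_force: 0.0
```

```bash
python3 - <<'E'
from h import *
im=snap('wrist','w10.png'); tops(im,204)
print(env.get_obs()['tool_pos'], px(im,[598,229,204]),px(im,[612,229,150]))
# profile along tube just beside the post: tube dir at z of ring-top / disc-top, y offsets
u=np.array([np.cos(-.045),np.sin(-.045)]);v=np.array([-u[1],u[0]])
for off in (9,11):
  z=150+12 if off>0 else 162
  z=150+np.sqrt(max(0,14**2-off**2))
  for s in (-1,1):
    print(off*s,[tuple(int(c) for c in im['color'][int(q[1]),int(q[0])]) for q in [px(im,np.r_[np.array([598,229.2])+u*d+v*off*s,z]) for d in np.arange(8,24,1)]])
E
```

```text
[255.  98.] 355 xy [598.1 225.  204. ] rect [598.2 226.3] [24.7 23.5] 86.6
[597.98920084 149.14354119 303.85902071] [255.  93.] [269.  96.]
-9 [(21, 67, 155), (30, 109, 234), (32, 108, 232), (26, 94, 217), (19, 77, 188), (84, 105, 150), (255, 216, 71), (250, 210, 74), (248, 208, 74), (247, 209, 76), (247, 209, 77), (248, 208, 76), (247, 206, 75), (247, 208, 75), (247, 206, 76), (250, 211, 75)]
9 [(105, 139, 206), (25, 94, 220), (37, 132, 252), (34, 120, 242), (24, 107, 235), (45, 96, 233), (255, 250, 82), (255, 239, 91), (254, 238, 94), (254, 237, 92), (254, 236, 89), (254, 237, 93), (254, 237, 92), (254, 238, 95), (254, 236, 91), (255, 239, 95)]
-11 [(27, 103, 230), (27, 91, 207), (20, 69, 161), (22, 70, 164), (11, 46, 121), (85, 75, 64), (238, 180, 58), (229, 171, 60), (228, 173, 61), (228, 173, 61), (227, 171, 60), (227, 171, 60), (228, 172, 62), (228, 173, 62), (230, 173, 61), (234, 176, 62)]
11 [(103, 138, 207), (11, 53, 143), (25, 101, 230), (29, 123, 251), (13, 69, 176), (77, 112, 187), (255, 226, 68), (253, 218, 73), (251, 218, 77), (251, 217, 76), (251, 217, 76), (251, 218, 77), (252, 218, 80), (253, 220, 82), (252, 219, 79), (255, 221, 82)]
```

```bash
python3 -c "
from workcell import env
print(env.hand_in())"
```

```text
the job is handed in; nothing more can be done
None
```

The small blue collar is threaded round the bend, was bedded on the brass shoulder at about 10 N and released, and the last image shows it hanging against the shoulder with no gap; the job is handed in at about 37 s.

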